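Hang the horseshoe magnet on the sprung balancer

TASK

Take the red knob of the sprung balancer hook, pull the hook down and swing it under the brass bail of the standing horseshoe magnet without touching the magnet with the gripper, tipping it over, or ramming or pressing hard on it with the hook. Then ease the hook up until the balancer by itself carries the magnet, hanging upright and still and clear of the bench, and only then let go, so that hook and magnet stay quietly where they are instead of jumping up or dropping. Never let the hook fly; leave the meter, lamp holder and terminal block alone.

Things in the scene. Friction and masses are not known exactly. Their poses are not given: they have to be found in the camera images.
- stand: Fixed balancer: green round foot (120 mm across) and chrome pillar 20 mm thick. Origin on the pillar axis at bench level, z up. A green spring drum (72 mm across, heights 302 to 348 mm) on the pillar's top and a thin guide rod behind the pillar turn with the yellow hook arm.
- swing (a joint): Turn a of the hook arm about the pillar, rad, -1.1 to 0.6, starts between -0.85 and -0.45; slight friction, stays where left. At 0 the arm points along the stand's -x; growing values move its end towards the stand's +y: the knob axis is at (-0.2 cos a, 0.2 sin a) m in the stand's frame, the claw's yaw is the stand's yaw minus a.
- carriage (a joint): How far the sprung arm is pulled down, m: 0 = retracted at its upper stop (arm centre line 256 mm above the bench), 0.146 = lowest. The spring's net upward pull (arm's weight taken off) is about 1.9 N at 0 and grows by 40 N per m to 7.5 N at 0.14; friction about 0.1 N. Let go empty, it flies back up.
- claw: Arm end with knob and steel L hook. Origin on the knob axis, on the centre line of the yellow arm (12 wide, 10 high, runs along +x to the pillar). Red knob up from 5 to 50 mm above the origin, 20 mm diameter. Hook below, 14 mm wide along x: shank y -3.5 to 3.5 mm; foot y -3.5 to 32.5, from 56.5 to 63.5 mm below the origin; it opens towards +y, the way it moves as swing grows.
- knob (a point): Point on the red knob's axis, 30 mm above the claw's origin: where to grip from above.
- throat (a point): Point on the upper face of the hook's foot midway between shank and lip, 15 mm along the claw's +y: where the bail should sit. The lip at the foot's free end (claw y 26.5 to 32.5 mm) stands 5 mm above that face.
- magnet: Loose rusty horseshoe magnet standing on its poles. Origin under its centre, z up; 70 mm along x, 44 along y, flat top face at 52 mm. Mass differs, 0.27 to 0.63 kg. Its bail lies roughly along the radius from the pillar, about 200 mm (within 5) from the axis, within 0.18 of swing angle 0. Balanced on the hook it hangs still, 2 to 12 cm above the bench, the heavier the lower.
- bail (a point): Centre of the bail's straight upper bar, 70 mm above the magnet's origin; the bar is 6 mm round and runs 52 mm along the magnet's x, on uprights at x -26 and 26 mm. 15 mm free between the bar and the magnet's top face: hook foot and lip (12 mm together) pass through along y with 3 mm to spare.
- meter: Loose brown bakelite meter case lying face up, 80 x 110 x 60 mm, origin under its centre; leave alone.
- lampholder: Loose cream ceramic lamp holder, 60 mm across, 50 mm high, origin under its centre; leave alone.
- terminals: Loose brown block 40 x 90 x 18 mm with two brass terminal posts, 48 mm high in all, origin under its centre; leave alone.
Mind the look-alikes: they are no part of the job. Leave any blue or purple look-alike of the magnet alone.

How it is judged (in metres and radians):
On the way, in this order (a step that is already met when the one before it is completed fails the run):
1. the hook is pulled down to the level of the bail's opening while the magnet stands on the bench (value of joint carriage above 0.128 m and height (world z) of magnet below 0.006 m), for 0.05 s.
2. the hook's foot is under the bail's bar, the magnet still standing (y of throat in the frame of magnet between -0.012 and 0.012 m and distance between throat and bail below 0.02 m and height (world z) of throat below 0.07 m and height (world z) of magnet below 0.006 m), for 0.05 s.
At the end, for the whole second after the job is handed in: The magnet hangs by its bail on the hook (middle of the bar within 18 mm of the hook's throat, hook bearing its weight), upright within 0.25 rad, more than 10 mm clear of the bench, moving slower than 4 cm/s, with the robot clear of it (height (world z) of magnet above 0.01 m and distance between throat and bail below 0.018 m and contact force between claw and magnet above 1 N and angle between magnet's own z axis and vertical below 0.25 rad and linear speed of magnet below 0.04 m/s); the robot touches nothing.
It fails at once if the hook presses or jerks the magnet with more than 20 N (contact force between claw and magnet above 20 N).
It fails at once if the hook, not held, flies up or drops faster than 4 cm/s (contact force between the fingers and claw below 0.1 N and (velocity of joint carriage above 0.04 m/s or velocity of joint carriage below -0.04 m/s)).
It fails at once if the magnet is tipped by more than 0.4 rad (angle between magnet's own z axis and vertical above 0.4 rad).
It fails at once if the gripper or arm touches the magnet (contact force between any of the arm, the fingers and magnet above 0.5 N).
It fails at once if the meter, the lamp holder or the terminal block is moved by more than 10 mm (distance of any of meter, lampholder, terminals from where it was at the start of the episode above 0.01 m).
It also fails if it takes over 61 s, if anything falls off the work surface, if the arm or the gripper's body presses on something with over 40 N, if the wrist force passes 120 N, or if a joint passes its speed limit or range.

ROBOT

A 6-joint arm with a two-finger parallel gripper is mounted at the origin on the work surface. World frame = base frame: x ahead of the robot, y to its left, z up, the work surface at z = 0. Lengths are in mm, angles in rad, forces in N, time in s.
With the tool pointing down it reaches from about 400 to 925 mm from the base axis. Payload 12.5 kg.
Tool frame: the origin (TCP) lies midway between the tips of the shut fingers; the grasp point (between the pads) lies 19 mm behind it (env.pinch_z is the z of the grasp point in the tool frame, in mm); z points along the fingers, y is the line along which they close (so a half turn about z gives the same grasp; the last joint's range is limited). The gripper opens to 95 mm and grips with 3 to 60 N. Pads are 20 mm wide; open, the fingers measure 119 mm over their backs; the gripper's body (75 mm by 180 mm) begins 59 mm behind the grasp point.
Start: joints at [-1.36, 0.491, 1.559, -0, 1.092, -0.106], TCP at [194.728, -593.909, 214.661] pointing down, gripper open.
Joint ranges: [-3.1, 3.1], [-0.84, 2.19], [0.05, 2.79], [-1.13, 4.28], [0.06, 2.93], [-2.69, 2.69]. Speed limits (rad/s): [2.22, 2.22, 2.79, 3.14, 3.14, 3.14].

INTERFACE

Orientations are given as [roll, pitch, yaw] about the fixed x, y, z axes, in that order (R = Rz(yaw) Ry(pitch) Rx(roll)).
In Python, from cell import env, eyes gives the robot as it stands.
- The arm moves only by the shell command python3 -m inch 'ROWS'. ROWS is JSON, a list of rows, each a list of 3 entries, a list of its own where there are three numbers: the shift along the tool's x, y, z in units of 60 mm (1.0 is 60 mm), then the turn about the tool's z in units of 5 degrees (1.0 is 5 degrees), then the closure, from -1 (fully open) to 1 (shut). In form: [[[tx, ty, tz], turn, claw], ...]. A call has exactly 10 rows; each row shifts and turns the commanded pose from where the row before left it, along the tool's axes as they then stand; what a row does not reach is not made up. A row lasts 1/8 s, in which the tool goes at most 62.5 mm and 10.7 degrees, less where a joint would pass 70% of its speed; a pose out of reach is approached as far as the arm can. A call is refused whole if a number of a shift passes 1 or a number of a turn 1, either way. A call with a gripper value outside its range is refused whole. The fingers move at their own pace and stop on an object; the grip force is fixed at half the most. Time passes only in rows, so rows that do not move let the fingers close, or fill a call up. It gives the time, the measured TCP pose, the force, the opening and the grip force at its end, in the units of the state.
- env.state(): the state, without advancing time (a new reading comes with each control period).
- eyes.read_camera(name): name is "scene" or "top" or "wrist"; returns a dict with "pixels" (400x640x3 uint8, red, green, blue), "fx", "fy", "cx", "cy" (pixels), "extrinsics" (4x4, takes a point from world to camera coordinates). Camera axes: x right, y down, z forward; pixel columns grow to the right and rows downward; lengths in mm; the calibration is good to about 2 mm. A picture is of the moment at which its call begins. There is no depth.
- env.job_done(): hands the job in; it is judged then, once.
Trained networks look in a picture, given as the dict that the camera call returned (one of the last four; its "shot" number tells which), for a name from the list of things; names that differ only in an ending like _2 or _b are one class to them, and where a whole thing is asked for, a point or a joint stands for the part that bears it (a point fixed in the world has none). Each returns a list of dicts, best first, with "score" (0 to 1); they miss things now and then, are a little off and sometimes report something else, mostly with a low value. They report only what shows in the picture. A call takes as long as a camera call. They do not tell look-alikes from the thing itself.
- eyes.boxes_of(name, picture): "centre" ([row, column] in pixels, amid what is visible of it).
- eyes.cut_out(name, picture): "mask" (400x640 bool, what is visible of it) and "centre" ([row, column] in pixels, amid what is visible of it).
- eyes.spot_point(name, picture): "centre" ([row, column] in pixels: a listed point, or the origin of a listed thing).
The state is a dict: "t": time; "joints": joint angles; "qvel": joint speeds; "tau": joint torques, N m; "eef_pos": TCP position; "tcp_rot": TCP orientation; "ft_force": force on the tool from outside, world axes, zero at the start; "moment": the same for the moment, N m; "opening": opening from 0.0 (shut) to 1.0 (fully open); "grip_force": force on a finger pad.
Only numpy, scipy, OpenCV 4.12 (cv2) and the standard library are available. Lean on these libraries where they do the work, as an engineer would, in place of code of your own. Each camera call takes 0.05 s, during which the arm holds its last target. There are 200 camera calls.

## Working session

There is one attempt and no reset: what is moved stays moved. The work goes in short steps, Python scripts to look and compute and a shell command to move; the robot and the scene stay as the last step left them, time stands still between calls to the robot, and variables do not carry over. Pictures are saved under pics/ and viewed, at most 10 in all, crops included, and the job is handed in when it is done.

```bash
ls; mkdir -p pics; cat > h.py <<'E'
import numpy as np,cv2
from cell import env,eyes
def P(c,X):
    E=np.array(c["extrinsics"]);p=E[:3,:3]@np.array(X,float)+E[:3,3]
    return np.array([c["fy"]*p[1]/p[2]+c["cy"],c["fx"]*p[0]/p[2]+c["cx"]])
def ray(c,rc):
    E=np.array(c["extrinsics"]);R,t=E[:3,:3],E[:3,3]
    d=R.T@np.array([(rc[1]-c["cx"])/c["fx"],(rc[0]-c["cy"])/c["fy"],1]);return -R.T@t,d/np.linalg.norm(d)
def atz(c,rc,z):
    o,d=ray(c,rc);return o+d*(z-o[2])/d[2]
def tri(obs):
    A=np.zeros((3,3));b=np.zeros(3);rs=[ray(*x) for x in obs]
    for o,d in rs:
        M=np.eye(3)-np.outer(d,d);A+=M;b+=M@o
    X=np.linalg.solve(A,b);return X,[np.linalg.norm((np.eye(3)-np.outer(d,d))@(X-o)) for o,d in rs]
E
python3 - <<'E'
from h import *
np.set_printoptions(precision=1,suppress=True)
ims=[]
for n in ["scene","top","wrist"]:
    c=eyes.read_camera(n);ims.append(c["pixels"][:,:,::-1])
    cv2.imwrite(f"pics/{n}0.png",c["pixels"][:,:,::-1])
    print(n,ray(c,(200,320)))
    for k in ["stand","knob","throat","magnet","bail","claw","meter","lampholder","terminals"]:
        print(k,[(np.round(d["centre"]).tolist(),round(d["score"],2)) for d in eyes.spot_point(k,c)[:4]])
print(env.state())
E
```

```text
pics
scene (array([ 924.5, -372.7,  919. ]), array([-0.4,  0.4, -0.8]))
stand [([314.0, 344.0], 0.62), ([246.0, 250.0], 0.2)]
knob [([230.0, 239.0], 0.65)]
throat [([248.0, 249.0], 0.61)]
magnet [([258.0, 289.0], 0.88), ([300.0, 269.0], 0.87), ([228.0, 248.0], 0.87), ([233.0, 321.0], 0.69)]
bail [([244.0, 285.0], 0.96), ([209.0, 237.0], 0.95), ([292.0, 202.0], 0.74), ([286.0, 267.0], 0.68)]
claw [([238.0, 241.0], 0.71)]
meter []
lampholder [([262.0, 228.0], 0.7)]
terminals [([215.0, 297.0], 0.79)]
top (array([ 459. ,  -12.3, 1135.1]), array([ 0.1,  0. , -1. ]))
stand [([150.0, 350.0], 0.91)]
knob [([205.0, 412.0], 0.85)]
throat [([214.0, 398.0], 0.91), ([263.0, 393.0], 0.29)]
magnet [([222.0, 306.0], 0.9), ([226.0, 350.0], 0.86), ([283.0, 352.0], 0.81), ([237.0, 426.0], 0.59)]
bail [([224.0, 351.0], 0.96), ([204.0, 390.0], 0.81), ([218.0, 303.0], 0.73), ([238.0, 432.0], 0.71)]
claw [([208.0, 408.0], 0.61)]
meter [([176.0, 276.0], 0.81)]
lampholder [([266.0, 392.0], 0.59)]
terminals [([260.0, 307.0], 0.95)]
wrist (array([ 262.1, -571. ,  386.9]), array([-0.3, -0.1, -1. ]))
stand []
knob []
throat []
magnet []
bail []
claw []
meter []
lampholder []
terminals []
{'t': 1.5, 'joints': array([-1.4,  0.5,  1.6, -0. ,  1.1, -0.1]), 'qvel': array([ 0.,  0., -0.,  0., -0.,  0.]), 'tau': array([  0. , -61.2, -25.8,   0.1,   0. ,  -0. ]), 'eef_pos': array([ 194.7, -593.9,  214.7]), 'tcp_rot': array([3.1, 0. , 0.3]), 'ft_force': array([-0.5,  0.8,  0.3]), 'moment': array([0., 0., 0.]), 'grip_force': 0.0, 'opening': 1.0026886110275468}
```

```bash
python3 - <<'E'
import cv2,numpy as np
a=cv2.imread("pics/top0.png")[100:320,230:480];b=cv2.imread("pics/scene0.png")[120:350,170:420]
a=cv2.resize(a,None,fx=2.4,fy=2.4,interpolation=2)[:528,:400*2];b=cv2.resize(b,None,fx=2.4,fy=2.4,interpolation=2)
cv2.imwrite("pics/ac.png",a);cv2.imwrite("pics/bc.png",b)
E
```

```text
(no output)
```

View pics/ac.png

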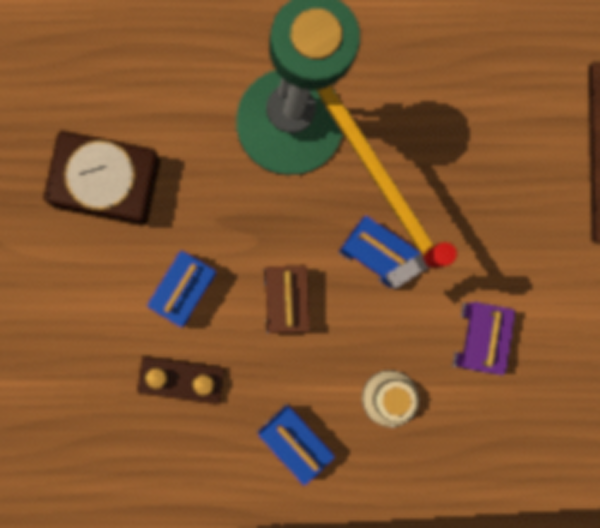

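View pics/bc.png

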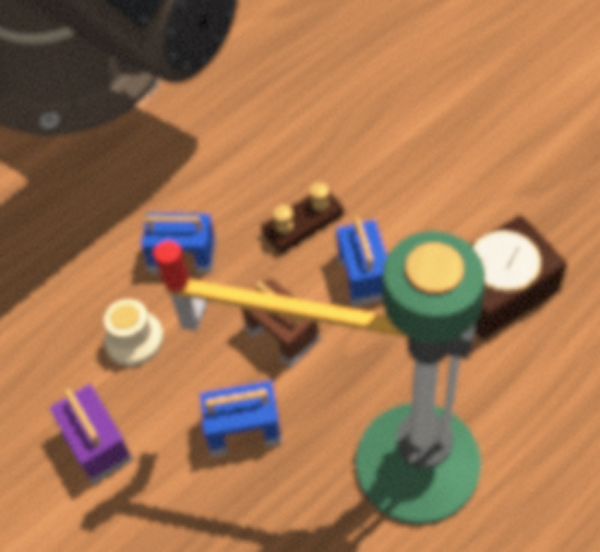

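The top view shows five horseshoes: blue at (220,307), (204,388) and (284,353), purple at (240,433), and the rusty brown one at (row 224, col 351). Only the brown one is rusty, and it sits near swing 0. The knob is at (205,412), and the drum at the top of the image is the stand.

```bash
python3 - <<'E'
from h import *
np.set_printoptions(precision=1,suppress=True)
c=eyes.read_camera("scene");t=eyes.read_camera("top")
def g(k,cam): return [(np.array(d["centre"]),d["score"]) for d in eyes.spot_point(k,cam)]
S=g("stand",t)[0][0]; print("stand top z0",atz(t,S,0), "scene",atz(c,g("stand",c)[0][0],0))
# drum top brown disc & green mask refine
k1=g("knob",c)[0][0];k2=g("knob",t)[0][0];print("knob",tri([(c,k1),(t,k2)]),atz(t,k2,286))
k1=g("throat",c)[0][0];k2=g("throat",t)[0][0];print("throat",tri([(c,k1),(t,k2)]))
for k,z in (("bail",70),("magnet",0)):
  for cam in (c,t):
    print(k,[(atz(cam,p,z),round(s,2)) for p,s in g(k,cam)])
# foot ellipse in both images, brass bar of brown magnet
for n,cam in (("t",t),("s",c)):
    hsv=cv2.cvtColor(cam["pixels"],cv2.COLOR_RGB2HSV)
    m=cv2.inRange(hsv,(50,60,20),(90,255,200)).astype(np.uint8)
    nn,l,st,ce=cv2.connectedComponentsWithStats(m)
    print(n,[(st[i],ce[i]) for i in range(1,nn) if st[i][4]>150])
    r=cv2.inRange(hsv,(0,190,110),(6,255,255));ys,xs=np.nonzero(r);print("red",ys.mean(),xs.mean(),len(xs))
    cr={"t":(205,245,330,375),"s":(225,275,265,310)}[n]
    cv2.imwrite(f"pics/m{n}.png",cv2.resize(cam["pixels"][cr[0]:cr[1],cr[2]:cr[3],::-1],None,fx=9,fy=9,interpolation=0))
a=cv2.imread("pics/mt.png");b=cv2.imread("pics/ms.png");o=np.zeros((450,812,3),np.uint8)
o[:a.shape[0],:a.shape[1]]=a;o[:b.shape[0],407:407+b.shape[1]]=b;cv2.imwrite("pics/mm.png",o[:,:800])
E
```

```text
stand top z0 [691.6 -91.9   0. ] scene [690.6 -73.9   0. ]
knob (array([ 519.3, -188.6,  281.2]), [np.float64(3.0271331229354317), np.float64(3.0271331229354344)]) [ 520.6 -185.1  286. ]
throat (array([ 513.3, -176.1,  211. ]), [np.float64(2.582769875433954), np.float64(2.5827698754339443)])
bail [(array([ 539.3, -179.9,   70. ]), 0.96), (array([ 447.5, -289.3,   70. ]), 0.93), (array([489.2, -71.1,  70. ]), 0.64)]
bail [(array([ 539.4, -178.9,   70. ]), 0.87), (array([ 453. , -279.2,   70. ]), 0.84), (array([345. , -85.1,  70. ]), 0.74), (array([416.2,  30.7,  70. ]), 0.67), (array([493.9, -77.7,  70. ]), 0.61)]
magnet [(array([ 450.3, -287.1,    0. ]), 0.83), (array([485.3, -76.2,   0. ]), 0.82), (array([337.2, -80.7,   0. ]), 0.74), (array([ 543.2, -173.2,    0. ]), 0.65)]
magnet [(array([495.1,  36.7,   0. ]), 0.96), (array([ 542.1, -177. ,    0. ]), 0.94), (array([493.2, -71.7,   0. ]), 0.78), (array([338.7, -84.9,   0. ]), 0.76), (array([ 465.5, -284.1,    0. ]), 0.69)]
t [(array([ 329,   98,   50,   74, 1676], dtype=int32), array([353. , 139.2])), (array([ 518,  133,   70,   50, 3055], dtype=int32), array([553.5, 157.6]))]
red 205.46153846153845 414.04395604395603 91
s [(array([ 330,  217,   42,   46, 1048], dtype=int32), array([350. , 242.8])), (array([ 319,  289,   51,   49, 1449], dtype=int32), array([342.7, 316.6]))]
red 231.75438596491227 241.4561403508772 114
```

View pics/mm.png

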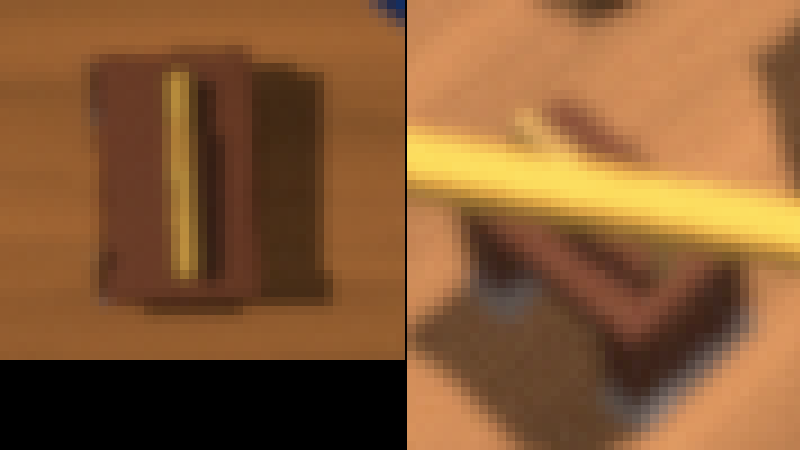

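```bash
python3 - <<'E'
from h import *
np.set_printoptions(precision=1,suppress=True)
c=eyes.read_camera("scene");t=eyes.read_camera("top")
for n,cam,box in (("t",t,(98,329,74,50)),("s",c,(289,319,49,51)),("sd",c,(217,330,46,42))):
    hsv=cv2.cvtColor(cam["pixels"],cv2.COLOR_RGB2HSV)
    m=cv2.inRange(hsv,(50,60,20),(90,255,200))
    k=np.zeros_like(m);k[box[0]:box[0]+box[2],box[1]:box[1]+box[3]]=m[box[0]:box[0]+box[2],box[1]:box[1]+box[3]]
    if n=="t": k[:131]=0
    ys,xs=np.nonzero(k)
    for z in ((0,8) if n!="sd" else (325,)):
        pts=np.array([atz(cam,(y,x),z)[:2] for y,x in zip(ys,xs)],np.float32)
        print(n,z,cv2.minEnclosingCircle(pts))
for z,b in ((348,None),):
    hsv=cv2.cvtColor(t["pixels"],cv2.COLOR_RGB2HSV)
    print("drum cap top", atz(t,(100+33/2.4,230+316/2.4),352))
k=atz(t,(205.5,414),306);print("knobtop",k)
a=atz(t,(212.7,349.8),70);b=atz(t,(235.7,350.8),70);print("bar",a,b,np.linalg.norm(a-b),(a+b)/2)
E
```

```text
t 0 ((698.1364135742188, -86.27967834472656), 67.3995590209961)
t 8 ((696.4512329101562, -85.75838470458984), 66.924560546875)
s 0 ((688.5211181640625, -77.18378448486328), 59.679832458496094)
s 8 ((690.5751953125, -79.75643920898438), 59.160194396972656)
sd 325 ((690.493408203125, -80.28998565673828), 45.11989212036133)
drum cap top [688.5 -79.7 352. ]
knobtop [ 521.9 -185.3  306. ]
bar [519.9 -75.8  70. ] [463.1 -78.6  70. ] 56.851581413784935 [491.5 -77.2  70. ]
```

```bash
cat >> h.py <<'E'
def go(x,y,z,yaw):
    s=env.state();p=np.array(s["eef_pos"]);r=np.array(s["tcp_rot"]);w=r[2]
    d=np.array([x,y,z])-p;e=(yaw-w+np.pi)%(2*np.pi)-np.pi
    tool=np.array([np.cos(w)*d[0]+np.sin(w)*d[1],np.sin(w)*d[0]-np.cos(w)*d[1],-d[2]])
    print("t",round(s["t"],2),"pos",p.round(2),"rot",r.round(4),"shift units",(tool/60).round(3),"turn units",round(-np.degrees(e)/5,3),"F",np.round(s["ft_force"],2),"open",round(s["opening"],3),"grip",round(s["grip_force"],2),"j",np.round(s["joints"],2))
E
python3 -c "
from h import *
go(520.5,-186,400,env.state()['tcp_rot'][2])"
```

```text
t 2.2 pos [ 194.72 -593.92  214.7 ] rot [ 3.1414 -0.      0.3168] shift units [ 7.277 -4.769 -3.088] turn units -0.0 F [-0.36  0.45  0.75] open 0.997 grip 0.0 j [-1.36  0.49  1.56  0.    1.09 -0.11]
```

```bash
python3 -m inch '[[[0,0,-1],0,-1],[[0,0,-1],0,-1],[[0.2,-0.1,-0.9],0,-1],[[0.8,-0.53,-0.1],0,-1],[[0.8,-0.53,0],0,-1],[[0.8,-0.53,0],0,-1],[[0.8,-0.53,0],0,-1],[[0.8,-0.53,0],0,-1],[[0.8,-0.53,0],0,-1],[[0.6,-0.4,0],0,-1]]'; python3 -c "
from h import *
go(520.5,-186,400,0.561)"
```

```text
t: 3.45
eef_pos: [446.3, -277.4, 394.9]
tcp_rot: [3.141, -0.0, 0.318]
ft_force: [0.9, -0.9, 0.3]
opening: 1.003
grip_force: 0.0
t 3.45 pos [ 446.25 -277.44  394.89] rot [ 3.1412e+00 -3.0000e-04  3.1780e-01] shift units [ 1.652 -1.061 -0.085] turn units -2.787 F [ 0.91 -0.86  0.33] open 1.003 grip 0.0 j [-0.68  0.21  1.51  0.    1.42  0.57]
```

```bash
python3 -m inch '[[[0.4,-0.25,0],0,-1],[[0.5,-0.33,0],0,-1],[[0.4,-0.26,0],0,-1],[[0.2,-0.12,0],0,-1],[[0,0,0],-0.9,-1],[[0,0,0],-0.9,-1],[[0,0,0],-0.9,-1],[[0,0,0],0,-1],[[0,0,0],0,-1],[[0,0,0],0,-1]]'; python3 - <<'E'
from h import *
go(520.5,-186,267,0.561)
np.set_printoptions(precision=1,suppress=True)
w=eyes.read_camera("wrist");cv2.imwrite("pics/w1.png",w["pixels"][:,:,::-1])
for k in ("knob","throat","bail"):
    print(k,[(np.array(d["centre"]),round(d["score"],2)) for d in eyes.spot_point(k,w)[:4]])
print("pred",P(w,(520.5,-186,286)),P(w,(491.5,-77.2,70)))
for d in eyes.spot_point("knob",w)[:1]: print(atz(w,d["centre"],286))
for d in eyes.spot_point("bail",w)[:3]: print(atz(w,d["centre"],70))
E
```

```text
t: 4.7
eef_pos: [512.7, -196.8, 394.6]
tcp_rot: [3.142, 0.0, 0.551]
ft_force: [0.4, -0.5, 0.6]
opening: 0.997
grip_force: 0.0
t 4.7 pos [ 512.72 -196.77  394.62] rot [3.1415e+00 1.0000e-04 5.5130e-01] shift units [ 0.204 -0.085  2.127] turn units -0.112 F [ 0.37 -0.49  0.59] open 0.997 grip 0.0 j [-0.49  0.25  1.46 -0.    1.43  0.53]
knob [(array([175.9, 321. ]), 0.64)]
throat [(array([168.8, 311. ]), 0.76)]
bail [(array([213.5, 224.9]), 0.94), (array([132.8, 256.5]), 0.65), (array([140.9, 321.8]), 0.57)]
pred [182.2 319.4] [137.  257.3]
[ 526.7 -184.1  286. ]
[341.5 -91.8  70. ]
[497.  -72.8  70. ]
[ 543.1 -173.3   70. ]
```

View pics/w1.png

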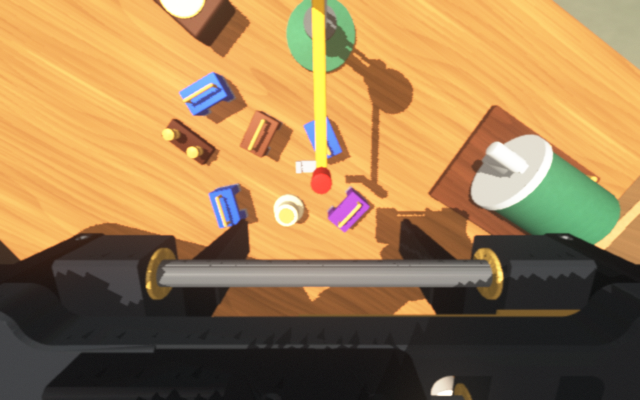

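```bash
python3 - <<'E'
from h import *
np.set_printoptions(precision=1,suppress=True)
from scipy.optimize import least_squares
w=eyes.read_camera("wrist");t=eyes.read_camera("top");c=eyes.read_camera("scene")
th=np.linspace(0,2*np.pi,24)
def sil(cam,x,y):
    pts=np.array([P(cam,(x+10*np.cos(a),y+10*np.sin(a),z)) for z in (261,306) for a in th])
    return cv2.convexHull(pts[:,::-1].astype(np.float32))
for cam in (w,t,c):
    hsv=cv2.cvtColor(cam["pixels"],cv2.COLOR_RGB2HSV)
    r=cv2.inRange(hsv,(0,190,90),(7,255,255))|cv2.inRange(hsv,(174,190,90),(180,255,255))
    n,l,s,ce=cv2.connectedComponentsWithStats(r);
    i=max(range(1,n),key=lambda i:s[i][4]); print(s[i],ce[i])
    def f(v):
        h=sil(cam,*v);m=cv2.moments(h);return [m["m10"]/m["m00"]-ce[i][0],m["m01"]/m["m00"]-ce[i][1]]
    q=least_squares(f,(520,-186),diff_step=1e-3).x;print(q,cv2.contourArea(sil(cam,*q)),np.hypot(*(q-[690,-79.5])))
E
```

```text
[313 168  18  25 160] [323.1 177.2]
[ 527.5 -186. ] 486.3483582260087 194.32849908032486
[612 352  25  11  52] [626.1 358.1]
[ 238.2 -589.3] 277.4799513146281 681.1816581642921
[236 226  12  15 108] [241.8 232.3]
[ 525.2 -188.2] 234.51594078412745 197.41797695763753
```

```bash
python3 - <<'E'
from h import *
np.set_printoptions(precision=1,suppress=True)
from scipy.optimize import least_squares
th=np.linspace(0,2*np.pi,24)
def sil(cam,x,y):
    pts=np.array([P(cam,(x+10*np.cos(a),y+10*np.sin(a),z)) for z in (261,306) for a in th])
    return cv2.convexHull(pts[:,::-1].astype(np.float32))
for cn,(r0,r1,c0,c1) in (("wrist",(155,205,300,345)),("top",(190,220,398,430)),("scene",(215,250,228,256))):
    cam=eyes.read_camera(cn);p=cam["pixels"].astype(int)
    m=(p[...,0]>60)&(p[...,0]>2.6*p[...,1])&(p[...,0]>2.6*p[...,2])
    k=np.zeros_like(m);k[r0:r1,c0:c1]=m[r0:r1,c0:c1];ys,xs=np.nonzero(k);ce=(xs.mean(),ys.mean())
    print(cn,k.sum(),ce,xs.min(),xs.max(),ys.min(),ys.max())
    def f(v):
        h=sil(cam,*v);mm=cv2.moments(h);return [mm["m10"]/mm["m00"]-ce[0],mm["m01"]/mm["m00"]-ce[1]]
    q=least_squares(f,(520,-186),diff_step=1e-3).x;h=sil(cam,*q)
    print(q,cv2.contourArea(h),h.min(0),h.max(0),np.hypot(*(q-[690,-79.5])))
E
```

```text
wrist 397 (np.float64(321.1108312342569), np.float64(180.55415617128463)) 312 330 168 193
[ 523.5 -186.1] 492.54731143522076 [[310.1 165.9]] [[331.8 194.5]] 197.65385824748023<stdin>:11: RuntimeWarning: Mean of empty slice.
  ret = ret.dtype.type(ret / rcount)
Traceback (most recent call last):
ValueError: zero-size array to reduction operation minimum which has no identity
```

```bash
python3 -c "
from h import *
go(522.3,-186,267,0.563)"; python3 -m inch '[[[0.22,-0.07,0],0,-1],[[0,0,0.5],-0.1,-1],[[0,0,0.5],0,-1],[[0,0,0.5],0,-1],[[0,0,0.4],0,-1],[[0,0,0.2],0,-1],[[0,0,0],0,-1],[[0,0,0],0,-1],[[0,0,0],0,-1],[[0,0,0],0,-1]]'; python3 -c "
from h import *
go(522.3,-186,267,0.563)"
```

```text
t 5.25 pos [ 512.78 -196.62  394.59] rot [-3.1416e+00  1.0000e-04  5.5240e-01] shift units [ 0.228 -0.067  2.126] turn units -0.122 F [-0.58  0.09 -0.6 ] open 0.996 grip 0.0 j [-0.49  0.25  1.46 -0.    1.43  0.53]
t: 6.5
eef_pos: [521.9, -186.2, 269.1]
tcp_rot: [3.141, -0.0, 0.561]
ft_force: [0.1, -0.2, -0.8]
opening: 0.998
grip_force: 0.0
t 6.5 pos [ 521.93 -186.23  269.14] rot [ 3.1408e+00 -4.0000e-04  5.6100e-01] shift units [0.007 0.    0.036] turn units -0.022 F [ 0.15 -0.25 -0.83] open 0.998 grip 0.0 j [-0.46  0.34  1.66 -0.    1.14  0.55]
```

```bash
cat >> h.py <<'E'
def avg(n=10):
    F=[];Z=[]
    for _ in range(n):
        eyes.read_camera("top");s=env.state();F.append(s["ft_force"]);Z.append(s["eef_pos"])
    print("avgF",np.mean(F,0).round(2),"sd",np.std(F,0).round(2),"pos",np.mean(Z,0).round(2))
E
python3 -c "
from h import *
avg(12)"
python3 -m inch '[[[0,0,0],0,0],[[0,0,0],0,0.3],[[0,0,0],0,0.5],[[0,0,0],0,0.6],[[0,0,0],0,0.7],[[0,0,0],0,0.8],[[0,0,0],0,1],[[0,0,0],0,1],[[0,0,0],0,1],[[0,0,0],0,1]]'; python3 -c "
from h import *
avg(10)
go(522.3,-186,267,0.563)"
```

```text
avgF [ 0.11 -0.25 -0.09] sd [0.59 0.56 0.25] pos [ 521.84 -186.17  268.72]
t: 8.35
eef_pos: [521.8, -186.2, 268.6]
tcp_rot: [3.142, 0.0, 0.561]
ft_force: [0.1, -0.4, -0.2]
opening: 0.206
grip_force: 30.0
avgF [0.11 0.13 0.02] sd [0.4  0.62 0.48] pos [ 521.83 -186.16  268.63]
t 8.85 pos [ 521.82 -186.14  268.61] rot [3.1415 0.     0.5611] shift units [0.008 0.002 0.027] turn units -0.021 F [ 0.18  0.24 -0.61] open 0.203 grip 30.0 j [-0.46  0.34  1.66 -0.    1.14  0.55]
```

```bash
python3 -m inch '[[[0.0018,-0.1105,0],0.38,1],[[0.0018,-0.1105,0],0.38,1],[[0.0018,-0.1105,0],0.38,1],[[0.0018,-0.1105,0],0.38,1],[[0.0018,-0.1105,0],0.38,1],[[0.0018,-0.1105,0],0.38,1],[[0.0018,-0.1105,0],0.38,1],[[0.0018,-0.1105,0],0.38,1],[[0.0018,-0.1105,0],0.38,1],[[0.0018,-0.1105,0],0.38,1]]'; python3 - <<'E'
from h import *
avg(6)
go(0,0,0,0)
s=env.state();p=s["eef_pos"];print("phi",np.arctan2(p[1]+79.5,690-p[0]),"R",np.hypot(p[1]+79.5,690-p[0]))
np.set_printoptions(precision=1,suppress=True)
for n in ("wrist","top","scene"):
    c=eyes.read_camera(n)
    for k in ("bail","throat"): print(n,k,[(np.array(d["centre"]),round(d["score"],2),atz(c,d["centre"],70 if k=="bail" else 199.5)) for d in eyes.spot_point(k,c)[:4]])
    cv2.imwrite(f"pics/{n}2.png",c["pixels"][:,:,::-1])
E
```

```text
t: 10.1
eef_pos: [496.3, -125.0, 268.6]
tcp_rot: [3.142, 0.0, 0.228]
ft_force: [1.0, -0.0, -0.7]
opening: 0.204
grip_force: 30.0
avgF [-1.03  0.28  0.01] sd [0.39 0.59 0.65] pos [ 496.27 -125.06  268.63]
t 10.4 pos [ 496.35 -125.41  268.61] rot [3.1416e+00 3.0000e-04 2.3010e-01] shift units [-7.578 -3.922  4.477] turn units 2.637 F [-1.54  0.79  0.89] open 0.206 grip 30.0 j [-0.38  0.27  1.76 -0.    1.11  0.96]
phi -0.23279662614575683 R 199.02050065961512
wrist bail [(array([141.5, 197.1]), 0.9, array([503.8,  42. ,  70. ])), (array([170.2, 285.7]), 0.75, array([493.5, -74.3,  70. ])), (array([149.7, 370.5]), 0.73, array([ 544. , -174.2,   70. ])), (array([232.7, 427. ]), 0.56, array([ 452.8, -279.7,   70. ]))]
wrist throat [(array([205.2, 306.4]), 0.62, array([ 492.5, -109.7,  199.5]))]
top bail [(array([219.7, 301.3]), 0.6, array([500.9,  44.3,  70. ]))]
top throat []
scene bail [(array([244.5, 282.4]), 0.93, array([486.9, -79.3,  70. ])), (array([222.7, 319.2]), 0.83, array([504.9,  26.7,  70. ])), (array([286.6, 267.4]), 0.79, array([ 544.7, -176.3,   70. ])), (array([294.5, 200.4]), 0.69, array([ 453.6, -293.1,   70. ]))]
scene throat [(array([222.4, 268. ]), 0.73, array([ 491.6, -109.1,  199.5]))]
```

```bash
python3 -m inch '[[[0,0,0.1],0,1],[[0,0,0.2],0,1],[[0,0,0.25],0,1],[[0,0,0.25],0,1],[[0,0,0.25],0,1],[[0,0,0.25],0,1],[[0,0,0.25],0,1],[[0,0,0.25],0,1],[[0,0,0.1],0,1],[[0,0,0],0,1]]'; python3 - <<'E'
from h import *
avg(8)
go(496.3,-125.1,129.6,0.23)
np.set_printoptions(precision=1,suppress=True)
for n in ("wrist","scene"):
    c=eyes.read_camera(n)
    for k,z in (("bail",70),("throat",85.5)): print(n,k,[(np.array(d["centre"]),round(d["score"],2),atz(c,d["centre"],z)) for d in eyes.spot_point(k,c)[:4]])
    cv2.imwrite(f"pics/{n}3.png",c["pixels"][:,:,::-1])
E
```

```text
t: 12.1
eef_pos: [496.3, -125.2, 153.9]
tcp_rot: [-3.141, 0.001, 0.23]
ft_force: [-4.4, -1.2, 6.2]
opening: 0.204
grip_force: 30.0
avgF [-3.84 -0.62  6.14] sd [0.32 0.8  0.33] pos [ 496.33 -125.21  154.26]
t 12.5 pos [ 496.32 -125.21  154.32] rot [-3.1416e+00  1.0000e-04  2.2950e-01] shift units [ 0.    -0.002  0.412] turn units -0.006 F [-3.69 -0.43  5.89] open 0.208 grip 30.0 j [-0.38  0.41  1.9  -0.    0.83  0.97]
wrist bail [(array([151.7, 142.6]), 0.86, array([503.1,  41.6,  70. ])), (array([275.4, 468.5]), 0.74, array([ 453.9, -280.8,   70. ])), (array([161.2, 387.4]), 0.73, array([ 544.2, -171.1,   70. ])), (array([191.8, 269.3]), 0.71, array([492.7, -73.9,  70. ]))]
wrist throat [(array([205.2, 305.6]), 0.67, array([ 492.5, -108.9,   85.5]))]
scene bail [(array([293.5, 201.8]), 0.97, array([ 453.8, -289.5,   70. ])), (array([287.3, 268.3]), 0.84, array([ 547.5, -176. ,   70. ])), (array([223.9, 317.9]), 0.74, array([505.2,  21.9,  70. ]))]
scene throat [(array([249.5, 271.7]), 0.72, array([ 487.2, -111.2,   85.5])), (array([211.8, 295.7]), 0.31, array([447.9,   1.7,  85.5]))]
```

```bash
python3 -m inch '[[[0,0,0.1],0,1],[[0,0,0.1],0,1],[[0,0,0.1],0,1],[[0,0,0.06],0,1],[[0,0,0.05],0,1],[[0,0,0],0,1],[[0,0,0],0,1],[[0,0,0],0,1],[[0,0,0],0,1],[[0,0,0],0,1]]'; python3 - <<'E'
from h import *
avg(5)
go(496.3,-125.1,129.6,0.23)
np.set_printoptions(precision=1,suppress=True)
a=[]
for n in ("wrist","scene"):
    c=eyes.read_camera(n)
    print(n,"pred bar ends",P(c,(519.9,-75.8,70)),P(c,(463.1,-78.6,70)))
    for k,z in (("bail",70),("throat",60.5)): print(n,k,[(np.array(d["centre"]),round(d["score"],2),atz(c,d["centre"],z)) for d in eyes.spot_point(k,c)[:4]])
    r,q=(190,270) if n=="wrist" else (245,280)
    a.append(cv2.resize(c["pixels"][r-45:r+45,q-50:q+50,::-1],None,fx=4,fy=4,interpolation=2))
cv2.imwrite("pics/c4.png",np.hstack(a))
E
```

```text
t: 14.05
eef_pos: [496.3, -125.2, 129.8]
tcp_rot: [3.142, 0.0, 0.23]
ft_force: [-4.6, -0.8, 7.8]
opening: 0.207
grip_force: 30.0
avgF [-3.97 -0.89  6.82] sd [0.38 0.57 0.21] pos [ 496.34 -125.23  129.81]
t 14.3 pos [ 496.34 -125.23  129.82] rot [ 3.1415 -0.      0.2295] shift units [-0.    -0.002  0.004] turn units -0.006 F [-3.26 -0.45  6.95] open 0.21 grip 30.0 j [-0.38  0.44  1.93 -0.    0.77  0.97]
wrist pred bar ends [167.7 272.1] [232.5 263.2]
wrist bail [(array([198.5, 265.3]), 0.88, array([493.2, -75. ,  70. ])), (array([291. , 486.8]), 0.66, array([ 453.4, -286. ,   70. ])), (array([166.9, 395.2]), 0.65, array([ 543.2, -172.5,   70. ]))]
wrist throat [(array([204.3, 305.3]), 0.97, array([ 493.1, -108.5,   60.5]))]
scene pred bar ends [252.  292.9] [238.4 276. ]
scene bail [(array([222.9, 321.1]), 0.85, array([508.7,  29.6,  70. ])), (array([286.1, 264.9]), 0.74, array([ 539.8, -179.4,   70. ])), (array([290. , 201.5]), 0.66, array([ 446.4, -285. ,   70. ])), (array([244. , 285.5]), 0.57, array([491.1, -73.2,  70. ]))]
scene throat [(array([255.3, 272.6]), 0.66, array([ 487.7, -112.4,   60.5]))]
```

View pics/c4.png

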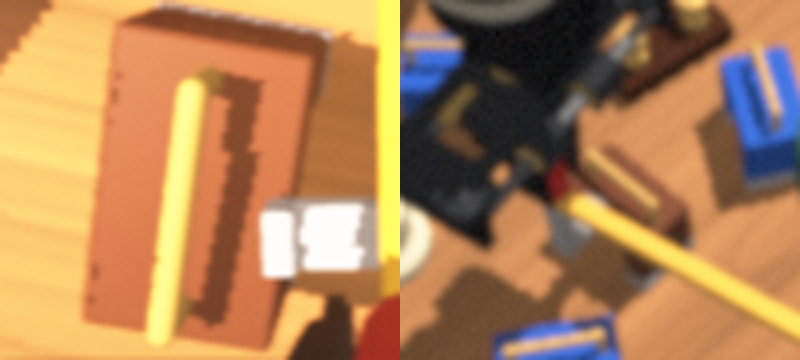

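```bash
python3 -m inch '[[[0.0002,-0.0332,0.001],0.115,1],[[0.0002,-0.0332,0],0.115,1],[[0.0002,-0.0332,0],0.115,1],[[0.0002,-0.0332,0],0.115,1],[[0.0002,-0.0332,0],0.115,1],[[0.0002,-0.0332,0],0.115,1],[[0.0002,-0.0332,0],0.115,1],[[0.0002,-0.0332,0],0.115,1],[[0.0002,-0.0332,0],0.115,1],[[0.0002,-0.0332,0],0.115,1]]'; python3 - <<'E'
from h import *
avg(5)
go(496.3,-125.1,129.6,0.23)
np.set_printoptions(precision=1,suppress=True)
c=eyes.read_camera("wrist")
for k,z in (("bail",70),("throat",60.3)): print(k,[(np.array(d["centre"]),round(d["score"],2),atz(c,d["centre"],z)) for d in eyes.spot_point(k,c)[:4]])
r,q=(200,290);cv2.imwrite("pics/c5.png",cv2.resize(c["pixels"][r-50:r+50,q-60:q+60,::-1],None,fx=4,fy=4,interpolation=2))
E
```

```text
t: 15.85
eef_pos: [492.7, -105.5, 129.7]
tcp_rot: [-3.142, 0.0, 0.129]
ft_force: [-3.7, -0.4, 8.0]
opening: 0.205
grip_force: 30.0
avgF [-4.43 -0.01  6.78] sd [0.39 0.47 0.3 ] pos [ 492.71 -105.45  129.75]
t 16.1 pos [ 492.73 -105.51  129.76] rot [-3.1415e+00  2.0000e-04  1.2930e-01] shift units [0.017 0.331 0.003] turn units -1.154 F [-4.36 -0.5   7.  ] open 0.207 grip 30.0 j [-0.34  0.43  1.95 -0.    0.76  1.1 ]
bail [(array([176.3, 148.2]), 0.71, array([500.9,  41. ,  70. ])), (array([204.4, 289.8]), 0.62, array([492.1, -75.9,  70. ])), (array([276.4, 515.4]), 0.62, array([ 451.5, -282.3,   70. ])), (array([157.5, 415.5]), 0.57, array([ 544.1, -171.8,   70. ]))]
throat []
```

View pics/c5.png

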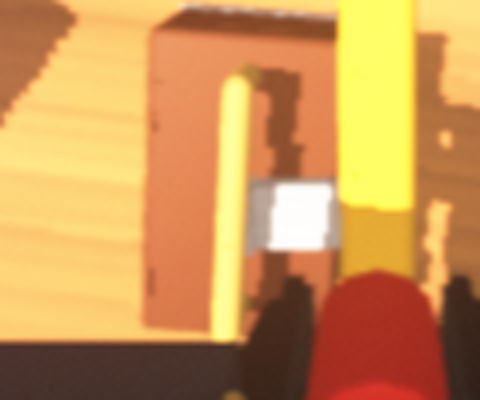

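```bash
python3 -m inch '[[[0.0001,-0.0235,0],0.081,1],[[0.0001,-0.0235,0],0.081,1],[[0.0001,-0.0235,0],0.081,1],[[0.0001,-0.0235,0],0.081,1],[[0.0001,-0.0235,0],0.081,1],[[0.0001,-0.0235,0],0.081,1],[[0.0001,-0.0235,0],0.081,1],[[0.0001,-0.0235,0],0.081,1],[[0.0001,-0.0235,0],0.081,1],[[0.0001,-0.0235,0],0.081,1]]'; python3 - <<'E'
from h import *
avg(5)
go(496.3,-125.1,129.6,0.23)
np.set_printoptions(precision=1,suppress=True)
for n in ("wrist","scene"):
    c=eyes.read_camera(n)
    for k,z in (("bail",70),("throat",60.3)): print(k,[(np.array(d["centre"]),round(d["score"],2),atz(c,d["centre"],z)) for d in eyes.spot_point(k,c)[:5]])
    if n=="wrist":
        r,q=(200,300);cv2.imwrite("pics/c6.png",cv2.resize(c["pixels"][r-50:r+50,q-60:q+60,::-1],None,fx=4,fy=4,interpolation=2))
E
```

```text
t: 17.5
eef_pos: [491.4, -91.4, 129.7]
tcp_rot: [-3.141, 0.0, 0.058]
ft_force: [-3.4, -0.8, 8.1]
opening: 0.206
grip_force: 30.0
avgF [-5.03  0.06  7.35] sd [0.55 0.62 0.5 ] pos [491.36 -91.38 129.73]
t 17.75 pos [491.35 -91.42 129.72] rot [-3.1414e+00  3.0000e-04  5.8600e-02] shift units [0.049 0.565 0.002] turn units -1.964 F [-4.08  0.33  7.08] open 0.205 grip 30.0 j [-0.32  0.43  1.95  0.    0.76  1.2 ]
bail [(array([258.3, 542.8]), 0.83, array([ 456.6, -284.8,   70. ])), (array([186.1, 165.6]), 0.67, array([502.4,  40.6,  70. ])), (array([151.1, 431.7]), 0.66, array([ 543.7, -173.3,   70. ])), (array([205.8, 305.4]), 0.61, array([492.3, -74.8,  70. ])), (array([206.8, 303.5]), 0.53, array([491.3, -73.3,  70. ]))]
throat [(array([203.5, 304.4]), 0.58, array([491.4, -73.4,  60.3]))]
bail [(array([291.2, 201.1]), 0.82, array([ 448.2, -287.4,   70. ])), (array([286.7, 264.5]), 0.81, array([ 540.3, -181. ,   70. ])), (array([221. , 317.6]), 0.73, array([498.5,  27.5,  70. ])), (array([243.9, 287.6]), 0.6, array([494.5, -69.5,  70. ])), (array([212.2, 238. ]), 0.54, array([335.8, -94.5,  70. ]))]
throat [(array([246.4, 282.5]), 0.89, array([486. , -79.4,  60.3]))]
```

View pics/c6.png

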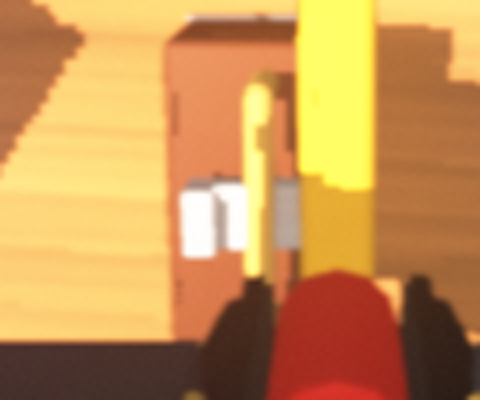

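```bash
python3 -m inch '[[[0,0,-0.015],0,1],[[0,0,-0.015],0,1],[[0,0,-0.015],0,1],[[0,0,-0.015],0,1],[[0,0,-0.015],0,1],[[0,0,-0.015],0,1],[[0,0,-0.015],0,1],[[0,0,-0.015],0,1],[[0,0,-0.015],0,1],[[0,0,-0.015],0,1]]';python3 -m inch '[[[0,0,-0.02],0,1],[[0,0,-0.025],0,1],[[0,0,-0.03],0,1],[[0,0,-0.03],0,1],[[0,0,-0.03],0,1],[[0,0,-0.03],0,1],[[0,0,-0.03],0,1],[[0,0,-0.03],0,1],[[0,0,-0.02],0,1],[[0,0,-0.01],0,1]]'; python3 - <<'E'
from h import *
avg(8)
go(491.4,-91.4,129.6,0.058)
E
```

```text
t: 19.3
eef_pos: [491.3, -91.5, 138.7]
tcp_rot: [-3.141, 0.001, 0.058]
ft_force: [-3.8, -0.1, 2.1]
opening: 0.209
grip_force: 30.0
t: 20.55
eef_pos: [491.4, -91.6, 154.3]
tcp_rot: [3.142, 0.0, 0.059]
ft_force: [-5.5, -0.7, 0.7]
opening: 0.207
grip_force: 30.0
avgF [-5.05  0.11  1.26] sd [0.49 0.63 0.55] pos [491.38 -91.59 154.32]
t 20.95 pos [491.39 -91.6  154.31] rot [3.1415e+00 3.0000e-04 5.8500e-02] shift units [ 0.    -0.003  0.412] turn units 0.006 F [-4.07  0.59  1.19] open 0.201 grip 30.0 j [-0.32  0.39  1.93 -0.    0.82  1.2 ]
```

```bash
python3 -m inch '[[[-0.004,0,-0.02],0,1],[[-0.004,0,-0.04],0,1],[[0,0,-0.06],0,1],[[0,0,-0.06],0,1],[[0,0,-0.06],0,1],[[0,0,-0.06],0,1],[[0,0,-0.06],0,1],[[0,0,-0.06],0,1],[[0,0,-0.04],0,1],[[0,0,-0.02],0,1]]';python3 - <<'E'
from h import *
avg(20)
go(491.4,-91.4,129.6,0.058)
E
```

```text
t: 22.2
eef_pos: [491.3, -91.7, 183.3]
tcp_rot: [3.141, -0.001, 0.058]
ft_force: [2.7, -0.1, -0.0]
opening: 0.204
grip_force: 30.0
avgF [ 3.86  0.15 -0.03] sd [1.25 0.54 0.39] pos [491.29 -91.68 183.11]
t 23.2 pos [491.29 -91.66 183.12] rot [ 3.1414e+00 -5.0000e-04  5.8500e-02] shift units [ 0.002 -0.004  0.892] turn units 0.006 F [ 4.83 -0.21 -0.15] open 0.207 grip 30.0 j [-0.32  0.35  1.9  -0.    0.89  1.2 ]
```

```bash
python3 -m inch '[[[0.0035,0,0],0,1],[[0,0,0],0,1],[[0,0,0],0,1],[[0,0,0],0,1],[[0,0,0],0,1],[[0,0,0],0,1],[[0,0,0],0,1],[[0,0,0],0,1],[[0,0,0],0,1],[[0,0,0],0,1]]';python3 - <<'E'
from h import *
avg(20)
c=eyes.read_camera("scene");r,q=(235,280);cv2.imwrite("pics/c7.png",cv2.resize(c["pixels"][r-60:r+60,q-70:q+70,::-1],None,fx=4,fy=4,interpolation=2))
E
```

```text
t: 24.45
eef_pos: [491.3, -91.6, 183.0]
tcp_rot: [3.142, 0.0, 0.058]
ft_force: [4.9, 1.1, 0.7]
opening: 0.206
grip_force: 30.0
avgF [4.01 0.33 0.34] sd [0.43 0.54 0.42] pos [491.28 -91.63 183.06]
```

View pics/c7.png

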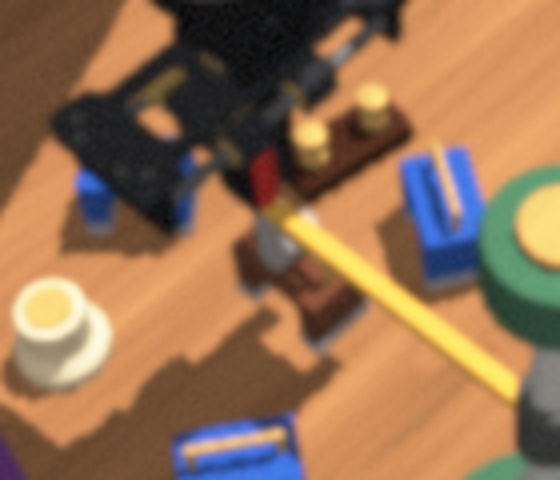

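```bash
python3 -m inch '[[[0.002,0,-0.01],0,1],[[0,0,-0.01],0,1],[[0,0,-0.01],0,1],[[0,0,-0.01],0,1],[[0,0,-0.01],0,1],[[0,0,0],0,1],[[0,0,0],0,1],[[0,0,0],0,1],[[0,0,0],0,1],[[0,0,0],0,1]]';python3 - <<'E'
from h import *
avg(25)
E
```

```text
t: 26.75
eef_pos: [491.3, -91.6, 186.0]
tcp_rot: [3.142, 0.0, 0.059]
ft_force: [0.9, -0.6, 1.0]
opening: 0.204
grip_force: 30.0
avgF [ 0.43  0.33 -0.13] sd [0.68 0.43 0.48] pos [491.31 -91.6  186.03]
```

```bash
python3 -m inch '[[[0,0,0],0,0.55],[[0,0,0],0,0.4],[[0,0,0],0,0.2],[[0,0,0],0,0],[[0,0,0],0,0],[[0,0,0],0,0],[[0,0,0],0,0],[[0,0,0],0,0],[[0,0,0],0,0],[[0,0,0],0,0]]';python3 - <<'E'
from h import *
avg(6)
c=eyes.read_camera("scene");r,q=(235,280);cv2.imwrite("pics/c8.png",cv2.resize(c["pixels"][r-60:r+60,q-70:q+70,::-1],None,fx=4,fy=4,interpolation=2))
go(491.3,-91.6,300,0.058)
E
```

```text
t: 29.25
eef_pos: [491.4, -91.6, 186.1]
tcp_rot: [3.141, -0.0, 0.059]
ft_force: [-0.1, 0.1, 0.5]
opening: 0.503
grip_force: 0.0
avgF [ 0.19 -0.44  0.05] sd [0.39 0.36 0.44] pos [491.4  -91.62 186.06]
t 29.6 pos [491.41 -91.63 186.08] rot [ 3.1415 -0.      0.0585] shift units [-2.000e-03 -1.000e-03 -1.899e+00] turn units 0.005 F [-0.33  0.28 -0.63] open 0.504 grip 0.0 j [-0.32  0.35  1.89 -0.    0.9   1.2 ]
```

View pics/c8.png

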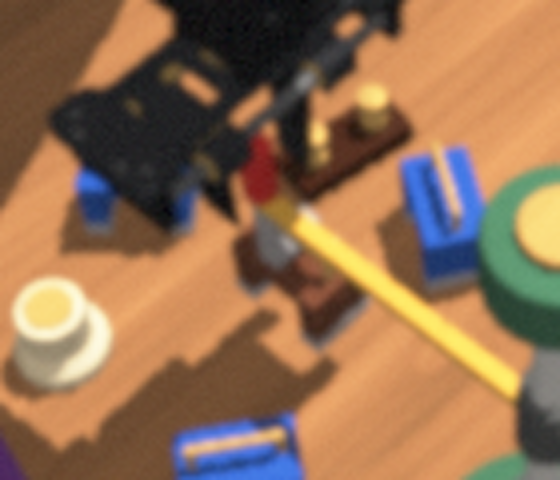

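The fingers are open and clear of the knob. The hook and magnet stayed where they were, hanging level. Next I back off straight up.

```bash
python3 -m inch '[[[0,0,-0.05],0,0],[[0,0,-0.15],0,0],[[0,0,-0.2],0,0],[[0,0,-0.2],0,0],[[0,0,-0.2],0,0],[[0,0,-0.2],0,0],[[0,0,-0.1],0,0],[[0,0,0],0,0],[[0,0,0],0,0],[[0,0,0],0,0]]';python3 - <<'E'
from h import *
np.set_printoptions(precision=1,suppress=True)
for n in ("wrist","scene"):
    c=eyes.read_camera(n)
    for k in ("knob","throat"): print(n,k,[(np.array(d["centre"]),round(d["score"],2)) for d in eyes.spot_point(k,c)[:2]],"pred",P(c,(491.3,-91.6,203.4)) if k=="knob" else P(c,(491,-76.7,117)))
env.job_done();print(env.state()["t"])
E
```

```text
t: 30.85
eef_pos: [491.3, -91.6, 251.7]
tcp_rot: [-3.141, 0.001, 0.058]
ft_force: [-0.3, 0.3, -0.1]
opening: 0.502
grip_force: 0.0
wrist knob [(array([211.1, 323.5]), 0.66)] pred [212.2 325.2]
wrist throat [(array([190.5, 308.5]), 0.88)] pred [187.3 311.3]
scene knob [(array([218.1, 272.7]), 0.63), (array([234.7, 279.6]), 0.61)] pred [216.4 274. ]
scene throat [(array([231.7, 281. ]), 0.82), (array([310.8, 344.8]), 0.36)] pred [234.2 282.7]
the job is handed in; nothing more can be done
the job is handed in; nothing more can be done
```

The rusty magnet hangs level and still on the balancer hook, about 5 cm above the bench; the gripper let go without disturbing it and backed off upwards, and I handed the job in at about 31 s, but the call returned no verdict.

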